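Drive the gib key of the belt pulley

ROBOT

A 7-joint arm with a two-finger parallel gripper is mounted at the origin on the work surface. World frame = base frame: x ahead of the robot, y to its left, z up, the work surface at z = 0. Lengths are in m, angles in rad, forces in N, time in s.
With the tool pointing down it reaches from about 0.35 to 0.9 m from the base axis. Payload 19.9 kg.
Tool frame: the origin (TCP) lies at the very end of the fingers, on their centre line; the grasp point (between the pads) lies env.tcp_to_grasp behind it (env.tcp_to_grasp is the distance from the TCP to the grasp point, in m); z points along the fingers, y is the line along which they close (so a half turn about z gives the same grasp; the last joint's range is limited). The gripper opens to 85 mm and grips with 20 to 120 N. Pads are 22 mm wide; open, the fingers measure 114 mm over their backs; the gripper's body (76 mm by 85 mm) begins 54 mm behind the grasp point. The pads swing forward as they close: fully open they stand 13 mm farther back than shut.
Start: joints at [-1.3, 0.417, -0.01, 1.614, 0.005, 1.111, -0.053], TCP at [0.192, 0.595, 0.231] pointing down, gripper open.
Joint ranges: [-2.81, 2.81], [-0.39, 2.02], [-1.27, 1.25], [0.06, 2.57], [-1.19, 4.33], [0.19, 2], [-2.82, 2.82]. Speed limits (rad/s): [1.89, 1.89, 2.39, 2.39, 3.01, 3.01, 3.01].

INTERFACE

Orientations are given as [roll, pitch, yaw] about the fixed x, y, z axes, in that order (R = Rz(yaw) Ry(pitch) Rx(roll)).
In Python, from station import env, claw, kinematics, optics, ticket, nets, readout gives the robot as it stands. Calls block until the motion is done:
- env.movep(position, orientation): joint-space move of the TCP to a pose.
- env.movel(position, frame=None, speed=0.15): straight line of the TCP; frame=None keeps the orientation; speed is the mean speed in m/s.
- env.set_joints(angles): joint-space move.
- claw.move_gripper(opening, squeeze=None): opening from 0.0 (shut) to 1.0 (fully open); squeeze is the grip in N (None keeps the last); returns when the fingers have stopped.
- env.sleep(seconds).
- kinematics.inverse_kinematics(position, orientation): joint angles nearest the present ones, or None.
- optics.capture(name): name is "scene" or "top" or "wrist"; returns the picture (400x640x3 uint8, red, green, blue); there is no depth.
- optics.camera_info(name): a dict with "K" (3x3 intrinsics, pixels), "xyz" and "orientation" of the camera in the world. Camera axes: x right, y down, z forward; pixel columns grow to the right and rows downward; lengths in m; the calibration is good to about 2 mm. A picture is of the moment at which its call begins: read the wrist's pose just before it. camera_info takes no time and is no camera call; for the wrist camera it gives the pose at the moment of the call.
A pose or a line that the arm cannot do raises env.PlanningError and nothing moves.
- ticket.close_job(): hands the job in; it is judged then, once.
Trained networks look in the newest picture that a camera, given by its name, has taken for a name from the list of things; names that differ only in an ending like _2 or _b are one class to them, and where a whole thing is asked for, a point or a joint stands for the part that bears it (a point fixed in the world has none). Each returns a list of dicts, best first, with "p" (0 to 1); they miss things now and then, are a little off and sometimes report something else, mostly with a low value. They report only what shows in the picture. A call takes as long as a camera call.
- nets.boxes_of(camera, thing): "rect" ([left, top, right, bottom] in pixels, round what is visible of it).
Readings, each from a call of its own:
- readout.get_clock(): time.
- readout.get_joints(): joint angles.
- readout.get_joint_velocities(): joint speeds.
- readout.get_joint_efforts(): joint torques, N m.
- readout.get_tool_pos(): TCP position.
- readout.get_orientation(): TCP orientation.
- readout.get_contact_force(): force on the tool from outside, world axes, zero at the start.
- readout.get_wrist_torque(): the same for the moment, N m.
- readout.get_grip_width(): opening from 0.0 (shut) to 1.0 (fully open).
- readout.get_finger_force(): force on a finger pad.
Only numpy, scipy, OpenCV 4.12 (cv2) and the standard library are available. Lean on these libraries where they do the work, as an engineer would, in place of code of your own. Each camera call takes 0.05 s, during which the arm holds its last target. There are 200 camera calls.

TASK

The finishing machine's belt pulley sits loose on its upright shaft stub in the bench vice: take the gib-head taper key from the wooden stand, start it by hand in the keyway between shaft and hub (tapered face and the overhang of its head towards the hub) and let go of it. Then drive it with the brass pounder, in at least two separate taps with the pounder lifted off in between, until it is tight and goes no further, and stand the pounder upright back on the bench. Leave everything else on the bench where it is.

Things in the scene. Friction and masses are not known exactly. Their poses are not given: they have to be found in the camera images.
- vice: grey machine vice fixed to the bench, 205 x 112, jaws 62 high, screw handle at its local -x end (128 from the origin, 43 high). Holds a 44 thick steel shaft stub upright, its end 111 above the bench. Origin on the bench on the shaft's axis, z up, local +x points from the axis to the keyway; yaw up to 30 degrees either way
- pulley: dark iron V-belt pulley on the shaft, 160 across, rim from 69 to 109 above the bench, hub 76 across, its flat top face 114 above the bench. Does not turn; has 1.2 of slack on the shaft, which the key takes up by pushing the pulley along +x. Origin and axes as the vice (on the bench)
- keyway (a point): centre of the keyway's mouth at the hub's top face; axes as the vice: x from the shaft outward, y across the keyway. The keyway is an upright slot 50 deep, 15.5 wide in y, mouth chamfered by 2 on both flanks. In x: from the shaft's upright flat (6 inward of this point) to the hub's wall (6 outward at the mouth, leaning inward 1 in 10 going down, as the key)
- key: steel gib-head taper key, 72 tall, upright and head up in one of the stand's pockets (the one with a square head). Origin at the foot of the tip, z up. Shank 54 long, 14 wide (y), straight face at x = -6, tapered face on +x: 8.5 thick at the tip, 1 in 10 to 13.9 under the head. Head: x -6 to +16, 14 wide, 18 tall. 0.11 kg. In the stand it has the stand's yaw and up to 2 degrees of lean
- key_head (a point): middle of the underside of the key's head (54 above the tip, 5 to +x of the key's origin). Its height above keyway is the gap between head and hub: about 18 when the key slips in freely and first wedges and stays; from there it moves only under more than some 8 to 15 N, yielding slowly (some mm to a tap of 15 to 20 N), and comes up hard at about 3 to 6
- key_top (a point): middle of the top of the key's head, where it is struck; 72 above the tip, 5 to +x of the key's origin
- pounder: brass pounder standing upright on its flat striking face: brass head 44 across and 38 tall, neck 20 across up to 44, round upright wooden handle 28 across from 49 to 116, rounded off at 125. About 0.5 kg. Origin at the centre of the striking face (underside), z up along the handle. Used as it stands, face down
- stand: beech tool stand fixed to the bench, 130 (x) x 46 (y) x 46 tall, three equal pockets in a row along its x at -38, 0 and +38, each 13.8 (x) x 15.6 (y), 38 deep (floor 8 above the bench). Holds the key and two round punches in any order; on either side of the bench. Origin at the centre of its underside
- punch_a: round steel punch, 12 across, 80 long, standing in another pocket of the stand (top 88 above the bench); bystander. Origin at its tip
- punch_b: round steel punch, 12 across, 80 long, standing in another pocket of the stand (top 88 above the bench); bystander. Origin at its tip
- hammer: shoemaker's hammer lying on the bench, about 220 long, steel head with a round face and a flat pein, wooden handle; bystander. Origin under its handle, near the middle
- glue_tin: round closed tin, 84 across, 105 tall; bystander. Origin at the centre of its underside
- glue_bottle: squat bottle with a pointed nozzle, 62 across, 143 tall; bystander. Origin at the centre of its underside
- polish_jar: small jar, 60 across, 40 tall; bystander. Origin at the centre of its underside
- soles: stack of four half-soles, about 125 x 80 x 28; bystander. Origin at the centre of its underside
- heel_block: rubber heel, about 66 x 66 x 20; bystander. Origin at the centre of its underside

How it is judged:
By the outcome, as a careful person would: the job done as asked, in the order asked, and still so for the second after the job is handed in, with the robot touching nothing.
It also fails if it takes over 72 s, if anything falls off the work surface, if the arm or the gripper's body presses on something with over 40 N, if the wrist force passes 120 N, or if a joint passes its speed limit or range.

## Working session

There is one attempt and no reset: what is moved stays moved. The work goes in short steps, each a Python script; the robot and the scene stay as the last script left them, time stands still between calls to the robot, and variables do not carry over. Pictures are saved under pics/ and viewed, at most 10 in all, crops included, and the job is handed in when it is done.

```bash
ls; mkdir -p pics; python3 - <<'E'
from station import env, claw, kinematics, optics, ticket, nets, readout
import cv2,numpy as np
np.set_printoptions(precision=4,suppress=True)
for c in ["top","scene"]:
    im=optics.capture(c); cv2.imwrite(f"pics/{c}0.png",im[:,:,::-1])
    i=optics.camera_info(c); print(c,i)
    for t in ["vice","pulley","keyway","key","key_top","pounder","stand","punch_a","hammer","glue_tin"]:
        r=nets.boxes_of(c,t); print(t,[(np.round(d["rect"]).tolist(),round(d["p"],2)) for d in r[:3]])
print(env.tcp_to_grasp, readout.get_clock(), readout.get_tool_pos(), readout.get_orientation())
E
```

```text
pics
station.py
top {'K': array([[434.0825,   0.    , 315.6193],
       [  0.    , 434.0825, 198.4541],
       [  0.    ,   0.    ,   1.    ]]), 'xyz': array([ 0.3845, -0.0095,  1.3554]), 'orientation': array([-2.9886,  0.0201, -1.5724])}
vice [([284.0, 178.0, 342.0, 260.0], 0.73)]
pulley [([285.0, 182.0, 338.0, 241.0], 0.75), ([438.0, 150.0, 466.0, 181.0], 0.48), ([406.0, 242.0, 411.0, 250.0], 0.47)]
keyway [([283.0, 183.0, 340.0, 241.0], 0.82)]
key []
key_top []
pounder [([215.0, 221.0, 232.0, 234.0], 0.51)]
stand [([396.0, 216.0, 416.0, 258.0], 0.66)]
punch_a []
hammer [([243.0, 137.0, 312.0, 170.0], 0.8)]
glue_tin [([347.0, 120.0, 376.0, 154.0], 0.61)]
scene {'K': array([[455.7045,   0.    , 317.0013],
       [  0.    , 455.7045, 198.4324],
       [  0.    ,   0.    ,   1.    ]]), 'xyz': array([ 1.0596, -0.7249,  0.9325]), 'orientation': array([-2.3256, -0.0163,  0.6314])}
vice [([278.0, 168.0, 362.0, 243.0], 0.6)]
pulley [([293.0, 170.0, 354.0, 220.0], 0.58)]
keyway [([292.0, 169.0, 350.0, 220.0], 0.87)]
key [([218.0, 241.0, 230.0, 257.0], 0.49)]
key_top [([217.0, 241.0, 227.0, 257.0], 0.69)]
pounder [([354.0, 132.0, 367.0, 172.0], 0.73)]
stand [([209.0, 245.0, 260.0, 285.0], 0.82)]
punch_a [([218.0, 241.0, 229.0, 256.0], 0.64)]
hammer [([379.0, 193.0, 431.0, 246.0], 0.9)]
glue_tin [([344.0, 256.0, 382.0, 308.0], 0.83)]
0.0187 1.1 [0.1917 0.5948 0.2312] [-3.1415  0.      2.8297]
```

```bash
python3 - <<'E'
import cv2
a=cv2.imread("pics/top0.png")[110:275,200:480]
cv2.imwrite("pics/top0c.png",cv2.resize(a,None,fx=2.8,fy=2.8,interpolation=cv2.INTER_CUBIC))
a=cv2.imread("pics/scene0.png")[120:320,190:450]
cv2.imwrite("pics/sc0c.png",cv2.resize(a,None,fx=3,fy=3,interpolation=cv2.INTER_CUBIC))
E
```

```text
(no output)
```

View pics/top0c.png

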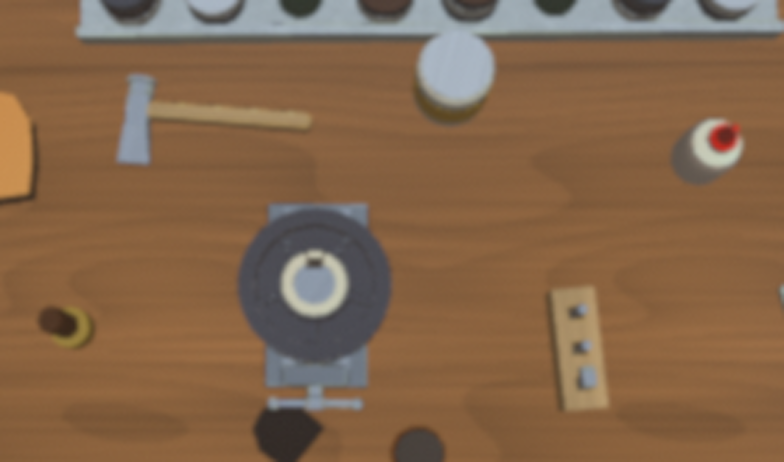

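View pics/sc0c.png

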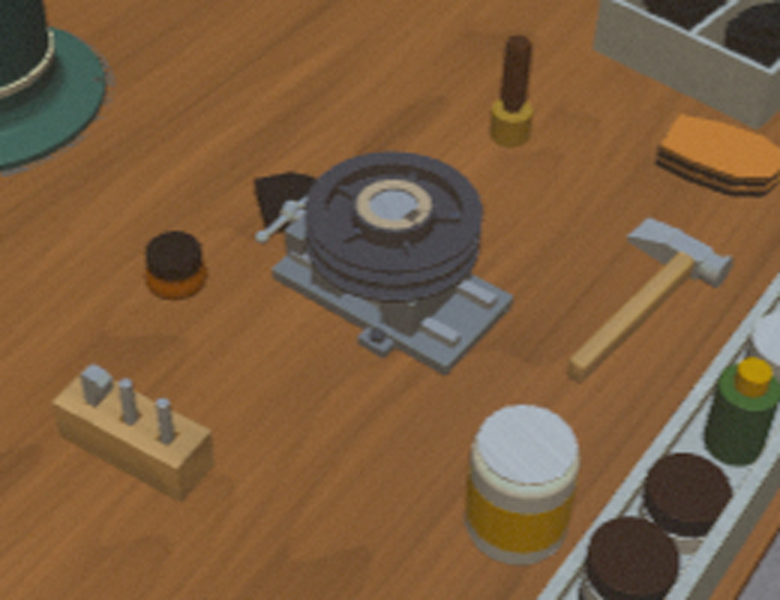

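The top view shows the keyway at about px (312,204), on the far side of the shaft, so vice yaw is near 0. The key is in the stand pocket nearest the robot, px (410,245), and the pounder is left of the vice at about px (225,227). Next I look closer with the wrist camera, to get the stand's direction, the keyway and the pounder.

```bash
cat > h.py <<'E'
from station import env, claw, kinematics, optics, ticket, nets, readout
import cv2,numpy as np
from scipy.spatial.transform import Rotation as R
np.set_printoptions(precision=4,suppress=True)
def px2w(info,uv,z):
    uv=np.atleast_2d(uv).astype(float)
    d=np.c_[uv,np.ones(len(uv))]@np.linalg.inv(info["K"]).T@R.from_euler("xyz",info["orientation"]).as_matrix().T
    return info["xyz"]+d*((z-info["xyz"][2])/d[:,2])[:,None]
def w2px(info,P):
    q=(np.atleast_2d(P)-info["xyz"])@R.from_euler("xyz",info["orientation"]).as_matrix()
    q=q@info["K"].T; return q[:,:2]/q[:,2:]
def snap(name):
    i=optics.camera_info("wrist"); im=optics.capture("wrist"); cv2.imwrite(f"pics/{name}.png",im[:,:,::-1]); return i,im
def down(yaw): return [np.pi,0,yaw]
E
python3 - <<'E'
from h import *
i=optics.camera_info("top")
f=lambda x,y:(200+x/2.8,110+y/2.8)
for n,c,z in [("hub",(315,284),.114),("keyway",(315,263),.114),("key",(587,377),.08),("p1",(582,347),.088),("p2",(578,310),.088),("pounderhandle",(52,321),.12),("poundhead",(73,327),.038)]:
    print(n,px2w(i,f(*c),z)[0])
w=optics.camera_info("wrist"); T=readout.get_tool_pos(); Rt=R.from_euler("xyz",readout.get_orientation())
print("cam in tool",Rt.inv().apply(w["xyz"]-T),(Rt.inv()*R.from_euler("xyz",w["orientation"])).as_euler("xyz"),w["K"])
E
python3 - <<'E'
from h import *
for n,p in [("pnd",(.5,.293,.2)),("kw",(.56,.024,.2)),("key",(.446,-.258,.16)),("kwhi",(.56,.024,.32))]:
    for y in (0,1.57,3.14,-1.57):
        print(n,y,kinematics.inverse_kinematics(p,down(y)))
E
```

```text
pnd 0 [-1.0787  0.4288  0.6406  1.7791 -0.294   1.0307 -1.8992]
pnd 1.57 [-0.8949  0.3879  0.3955  1.7732 -0.1725  1.0145 -0.4352]
pnd 3.14 [-0.6794  0.3691  0.1209  1.7658 -0.0514  1.0098  1.03  ]
pnd -1.57 [-0.4675  0.3726 -0.1452  1.7582  0.062   1.0152  2.5067]
kw 0 [-0.7438  0.4429  0.8335  1.8301 -0.3778  1.0354 -1.332 ]
kw 1.57 [-0.6039  0.3908  0.6379  1.8261 -0.2708  1.0126  0.1422]
kw 3.14 [-0.4726  0.3617  0.4663  1.8221 -0.19    1.0018  1.6398]
kw -1.57 [ 0.7109  0.5614 -1.0831  1.7836  0.5456  1.1345  2.5911]
key 0 [-0.2472  0.4319  0.8861  1.975  -0.4175  0.9266 -0.7191]
key 1.57 [-0.2191  0.4177  0.8464  1.9743 -0.3919  0.9196  0.8271]
key 3.14 [-0.3886  0.5414  1.1086  1.9781 -0.5854  0.9879  2.5748]
key -1.57 [-0.3764  0.5282  1.0872  1.9779 -0.5673  0.9798 -2.1517]
kwhi 0 [-0.7819  0.3047  0.856   1.6866 -0.2402  1.2603 -1.4454]
kwhi 1.57 [-0.6489  0.2693  0.6762  1.6831 -0.1763  1.2512  0.0645]
kwhi 3.14 [-0.5398  0.2512  0.5367  1.6799 -0.1345  1.2474  1.5952]
kwhi -1.57 [ 0.7314  0.4067 -1.083   1.6395  0.3691  1.3201  2.7312]
```

```bash
python3 - <<'E'
from h import *
env.movep([.555,.024,.24],down(0)); i,a=snap("w_kw"); np.save("kw.npy",i,allow_pickle=True)
print([(np.round(d["rect"]).tolist(),round(d["p"],2)) for d in nets.boxes_of("wrist","keyway")])
env.movep([.449,-.257,.18],down(.12)); i,b=snap("w_key"); np.save("key.npy",i,allow_pickle=True)
for t in ["key","key_top","stand","punch_a"]: print(t,[(np.round(d["rect"]).tolist(),round(d["p"],2)) for d in nets.boxes_of("wrist",t)])
c=lambda im,u,v:cv2.resize(im[v-65:v+65,u-90:u+90],None,fx=4,fy=4,interpolation=cv2.INTER_CUBIC)
print(w2px(np.load("kw.npy",allow_pickle=True).item(),[.56,.024,.114]),w2px(i,[.444,-.258,.08]))
print(readout.get_clock())
u,v=w2px(np.load("kw.npy",allow_pickle=True).item(),[.55,.024,.114])[0].astype(int); print(u,v)
cv2.imwrite("pics/w_kwc.png",c(a,u,max(v,65))[:,:,::-1])
u,v=w2px(i,[.46,-.256,.08])[0].astype(int); print(u,v)
cv2.imwrite("pics/w_keyc.png",c(b,u,max(v,65))[:,:,::-1])
E
```

```text
[([229.0, 109.0, 404.0, 276.0], 0.89)]
key [([316.0, 183.0, 334.0, 216.0], 0.9), ([2.0, 168.0, 57.0, 240.0], 0.64)]
key_top [([316.0, 180.0, 332.0, 214.0], 0.67)]
stand [([0.0, 0.0, 59.0, 136.0], 0.69), ([294.0, 73.0, 355.0, 225.0], 0.62)]
punch_a [([318.0, 144.0, 330.0, 170.0], 0.68)]
[[321.7212 181.5518]] [[322.2391 203.2905]]
5.0333
321 192
322 184
```

View pics/w_kwc.png

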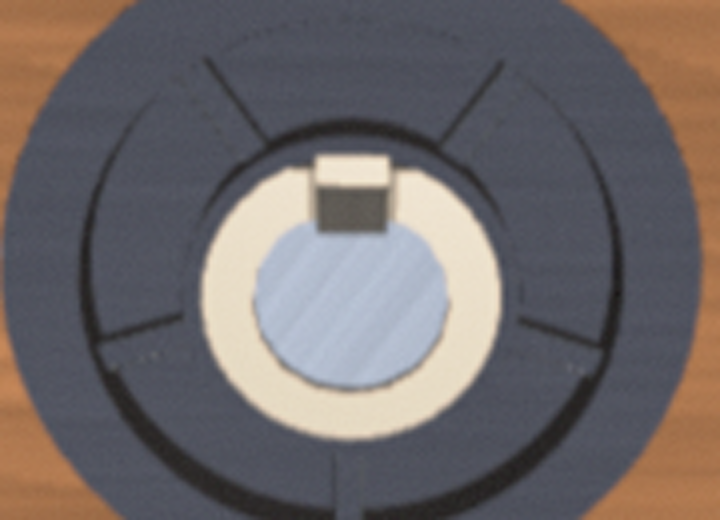

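View pics/w_keyc.png

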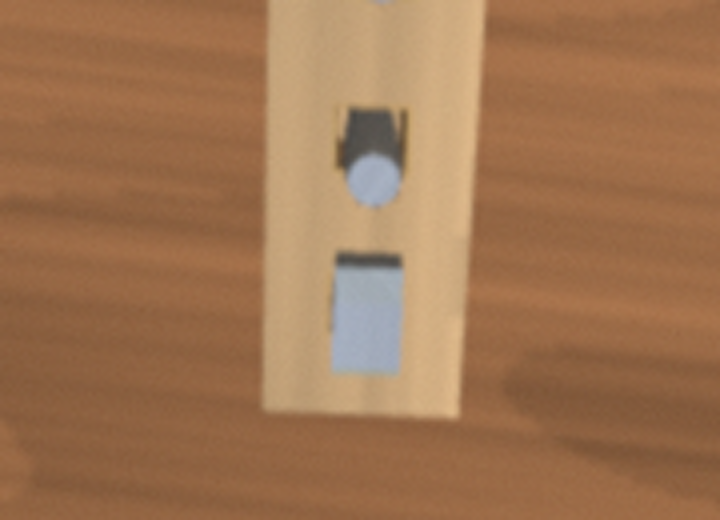

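The keyway view shows the slot centred at about crop (352,200), with its mouth wall at rows 155 to 187, and the vice is square to the image. In the key view the head's top face has its corners at crop (337,265), (402,267), (400,375) and (332,373). I'll check these against the model.

```bash
python3 - <<'E'
from h import *
i=np.load("key.npy",allow_pickle=True).item(); o=np.array([232,119])
f=lambda L:o+np.array(L)/4-0.5*0.75
C=px2w(i,f([(337,265),(402,267),(400,375),(332,373)]),.08); print("head top",C,C.mean(0)); 
ax=(C[0]+C[1]-C[2]-C[3])/2; print("len",np.linalg.norm(ax),"yaw",np.arctan2(ax[1],ax[0]), "w",np.linalg.norm(C[0]-C[1]),np.linalg.norm(C[2]-C[3]))
print("lower edge pred (crop)",(w2px(i,C[:2]-[0,0,.018])-o)*4, "down to stand",(w2px(i,C[:2]-[0,0,.034])-o)*4)
S=px2w(i,f([(263,411),(459,416),(270,0),(486,0)]),.046);print("stand edges",S, "width",np.linalg.norm(S[0]-S[1]))
for k in (0,1): d=S[k+2]-S[k]; print("yaw",np.arctan2(d[1],d[0]))
print("punch mid",px2w(i,f([(374,180)]),.088))
print("pocket mouth px mid",px2w(i,f([(336,107),(407,107)]),.046))
k=np.load("kw.npy",allow_pickle=True).item(); o=np.array([231,127])
A=px2w(k,f([(201,290),(501,290),(351,440),(254,300),(449,300),(351,390),(351,210)]),.114); print("hub L R bottom; shaft",A)
print("hub dia",np.linalg.norm(A[0]-A[1]))
print("keyway wall corners at top",px2w(k,f([(314,155),(391,155),(310,170),(396,170)]),.114)); print("shaft flat",px2w(k,f([(316,232),(388,232)]),.111))
print("rim",px2w(k,f([(4,260),(702,260)]),.109))
E
```

```text
head top [[ 0.4588 -0.2511  0.08  ]
 [ 0.4599 -0.264   0.08  ]
 [ 0.4371 -0.2666  0.08  ]
 [ 0.4359 -0.2527  0.08  ]] [ 0.4479 -0.2586  0.08  ]
len 0.022980960835328062 yaw 0.09310325686487742 w 0.01293781413122827 0.013914862969355976
lower edge pred (crop) [[336.7455 240.0983]
 [397.6194 241.9811]] down to stand [[337.727  221.6584]
 [395.3495 223.4479]]
stand edges [[ 0.4114 -0.2386  0.046 ]
 [ 0.4158 -0.2846  0.046 ]
 [ 0.5055 -0.2308  0.046 ]
 [ 0.511  -0.2763  0.046 ]] width 0.046191621028250085
yaw 0.08256278148914595
yaw 0.0860209278034055
punch mid [[ 0.4785 -0.2559  0.088 ]]
pocket mouth px mid [[ 0.4846 -0.2473  0.046 ]
 [ 0.4865 -0.2627  0.046 ]]
hub L R bottom; shaft [[ 0.5437  0.0604  0.114 ]
 [ 0.5438 -0.0065  0.114 ]
 [ 0.507   0.027   0.114 ]
 [ 0.5413  0.0487  0.114 ]
 [ 0.5414  0.005   0.114 ]
 [ 0.5196  0.027   0.114 ]
 [ 0.5622  0.0269  0.114 ]]
hub dia 0.06696872694560249
keyway wall corners at top [[0.5745 0.0349 0.114 ]
 [0.5745 0.0183 0.114 ]
 [0.5711 0.0358 0.114 ]
 [0.5712 0.0172 0.114 ]]
shaft flat [[0.5563 0.0347 0.111 ]
 [0.5563 0.0187 0.111 ]]
rim [[ 0.5491  0.1053  0.109 ]
 [ 0.5493 -0.0522  0.109 ]]
```

Model check: stand yaw is 0.085, its centre is (0.478,-0.256), and the key is in the -38 pocket. The head's middle lies about 7 mm to +x of that pocket, so the overhang faces +x with a small lean. The keyway is at about (0.562,0.0267) with yaw near 0. Now I grasp the key.

```bash
python3 - <<'E'
from h import *
i=optics.camera_info("top"); f=lambda x,y:(200+x/2.8-.3,110+y/2.8-.3)
print(px2w(i,[f(315,403)],.043),px2w(i,[f(268,404),f(362,404)],.043),px2w(i,[f(315,284)],.114), px2w(i,[f(268,205),f(367,205)],.02))
p=np.array([.4475,-.2586,.054]); y=.087
env.movep([*p[:2],.13],down(y)); env.movel(p,speed=.1)
print(readout.get_contact_force())
claw.move_gripper(0.0,60); print(readout.get_grip_width(),readout.get_finger_force(),readout.get_contact_force(),readout.get_tool_pos())
env.movel([*p[:2],.135],speed=.08); print(readout.get_contact_force(),readout.get_grip_width())
env.movep([.50,-.15,.25],down(0.0)); i,a=snap("w_held"); np.save("held.npy",i,allow_pickle=True)
print(readout.get_tool_pos(),readout.get_orientation(),readout.get_clock())
u,v=w2px(i,[.50,-.15,.22])[0].astype(int);print(u,v)
v=max(65,min(v,335))
cv2.imwrite("pics/w_heldc.png",cv2.resize(a[v-65:v+65,u-90:u+90],None,fx=4,fy=4,interpolation=cv2.INTER_CUBIC)[:,:,::-1])
E
```

```text
[[0.4195 0.027  0.043 ]] [[ 0.4185  0.0775  0.043 ]
 [ 0.4183 -0.0233  0.043 ]] [[0.5392 0.025  0.114 ]] [[ 0.6401  0.0802  0.02  ]
 [ 0.6395 -0.0305  0.02  ]]
[ 0.5387 -0.5878  0.7717]
0.14832532217615593 58.531853556632996 [-0.2771  0.7871  6.0378] [ 0.4476 -0.2587  0.0542]
[ 0.2902 -0.7387  0.1749] 0.1526414856267673
[ 0.4992 -0.1508  0.249 ] [ 3.1415  0.0013 -0.0008] 8.825
320 232
```

View pics/w_heldc.png

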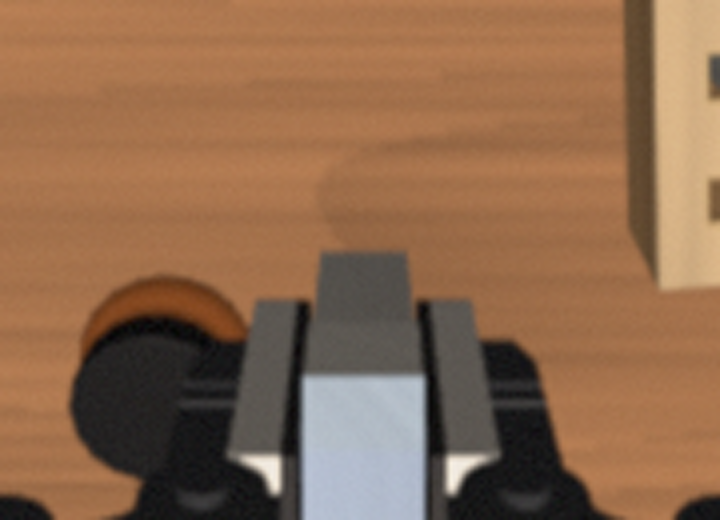

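The held key sits squarely between the pads. The head's front top edge is at crop row 375 (columns 302 to 425), the head's lower edge at row 322 and the tip's front edge at row 253 (columns 320 to 407). I fit the key's pose in the hand from these.

```bash
python3 - <<'E'
from h import *
from scipy.optimize import least_squares
i=np.load("held.npy",allow_pickle=True).item()
T=np.array([.4992,-.1508,.249])
px=np.array([(302,375),(425,375),(305,322),(418,322),(320,253),(407,253)])/4-.375+[230,167]
m=lambda x,z:[[x,.007,z],[x,-.007,z]]
P=np.array(m(.016,.072)+m(.016,.054)+m(.0025,0))
prior=np.array([-.005,0,-.043,0,0,0]); sd=np.array([.004,.002,.006,.03,.02,.02])
def f(q): return np.r_[(w2px(i,T+q[:3]+R.from_euler("xyz",q[3:]).apply(P))-px).ravel()/.5,(q-prior)/sd]
s=least_squares(f,prior,x_scale=sd); print(s.x, s.fun[:12]*.5)
print("sd",np.sqrt(np.diag(np.linalg.inv(s.jac.T@s.jac))))
E
```

```text
[-0.0127  0.0007 -0.0563  0.0008  0.0424  0.0026] [-0.2208  1.4472 -0.2042  1.3739  0.7016 -1.8891 -0.0787 -1.9562  0.5717
  0.4568 -0.7393  0.4058]
sd [0.0009 0.0002 0.002  0.0046 0.0048 0.012 ]
```

```bash
cat > fit.py <<'E'
from h import *
from scipy.optimize import least_squares
i=np.load("held.npy",allow_pickle=True).item()
T=np.array([.4992,-.1508,.249])
px=np.array([(302,375),(425,375),(305,322),(418,322),(320,253),(407,253)])/4-.375+[230,167]
m=lambda x,z:[[x,.007,z],[x,-.007,z]]
prior=np.array([-.007,0,-.046,.035,0,0,.003]); prior[3:6]=[0,.0,0]; sd=np.array([.004,.002,.0015,.01,.03,.02,.002])
def f(q):
    P=np.array(m(.016,.072-q[6])+m(.016,.054)+m(.0025,0))
    return np.r_[(w2px(i,T+q[:3]+R.from_euler("xyz",q[3:6]).apply(P))-px).ravel()/.5,(q-prior)/sd]
s=least_squares(f,prior,x_scale=sd); print(s.x, s.fun[:12]*.5)
q=s.x; print("head mid",q[:3]+R.from_euler("xyz",q[3:6]).apply([.005,0,.063]))
E
python3 fit.py
```

```text
[-0.0086  0.0007 -0.0478  0.0003  0.0278  0.0021  0.0047] [-0.7597  0.0235  0.3019 -0.0307 -0.1511  0.066   0.7576  0.0146  0.1343
 -0.0169 -0.2531 -0.0563]
head mid [-0.0018  0.0007  0.015 ]
```

The fit is consistent, with residuals under 1 px: lean 1.6°, key origin at TCP + (-8.6, 0.7, -47.8) mm. I tilt the tool to stand the key upright and insert under force guard.

```bash
cat >> h.py <<'E'
OFF=np.array([-.0073,.0007,-.048]); KW=np.array([.562,.0267,.114]); ORI=[np.pi,-.0267,-.004]
def keyto(p,speed=.15): env.movel(np.asarray(p)-OFF,frame=ORI,speed=speed)
F=lambda: np.array(readout.get_contact_force())
E
python3 - <<'E'
from h import *
env.movep(KW+[.0015,0,.03]-OFF,ORI)
keyto(KW+[.0015,0,.006],.1); env.sleep(.2); f0=F(); print("tare",f0,readout.get_tool_pos(),readout.get_orientation(),readout.get_clock())
for d in np.arange(.003,-.0101,-.002):
    keyto(KW+[.0015,0,d],.05); f=F()-f0; print(round(d,4),f,(readout.get_tool_pos()+OFF-KW)*1e3)
    if np.abs(f).max()>7: break
print(readout.get_clock())
i,a=snap("w_ins")
v=232;u=320
cv2.imwrite("pics/w_insc.png",cv2.resize(a[v-130:v+0,u-90:u+90],None,fx=4,fy=4,interpolation=cv2.INTER_CUBIC)[:,:,::-1])
E
```

```text
tare [ 0.0165 -0.2321 -1.254 ] [0.5711 0.0258 0.1685] [-3.1414 -0.0274 -0.0043] 10.225
0.003 [-0.1244 -0.0566 -0.1547] [1.4137 0.0513 2.9107]
0.001 [-0.3955  0.1522  0.967 ] [ 1.4402 -0.0137  0.8906]
-0.001 [-0.6023  0.3233  0.6006] [ 1.4522  0.0006 -1.1016]
-0.003 [ 1.0622 -0.0178  0.321 ] [ 1.445   0.0079 -3.1109]
-0.005 [ 0.71    0.2204 -1.2193] [ 1.4231 -0.0244 -5.1398]
-0.007 [-0.0518  0.5358  1.1831] [ 1.4357  0.0043 -7.1297]
-0.009 [-0.857   0.3486 -0.109 ] [ 1.3759  0.024  -9.1491]
11.975
```

View pics/w_insc.png

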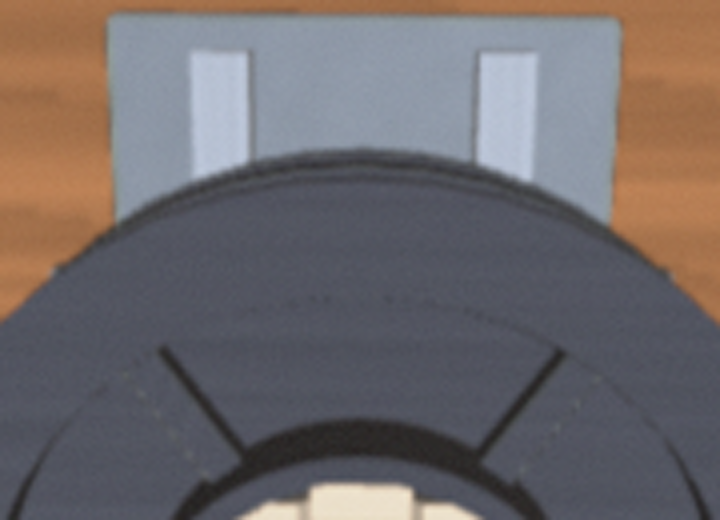

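The tip is 9 mm below the hub face with no contact force, so it is in the slot. The picture only shows the rim, with the hub top at the bottom edge. Next I feel for the shaft flat in -x and lower until it wedges.

```bash
python3 - <<'E'
from h import *
f0=np.array([.0,-.1,-1.2]); x=.0015; d=-.010
while x>-.003:
    x-=.0005; keyto(KW+[x,0,d],.05); f=F()-f0
    if f[0]>4: break
print("flat",x,f)
x+=.0006; y=0
for d in np.arange(-.013,-.0371,-.002):
    keyto(KW+[x,y,d],.04); f=F()-f0; print(round(d,4),round(x,4),round(y,4),f,(readout.get_tool_pos()+OFF-KW)*1e3)
    if f[2]>9: break
    if abs(f[0])>5: x+=np.sign(f[0])*.0004
    if abs(f[1])>5: y+=np.sign(f[1])*.0004
print(readout.get_clock(),readout.get_grip_width())
E
```

```text
flat -0.0025 [ 6.485   0.189  -2.8374]
-0.013 -0.0019 0 [ 4.1196  0.8598 -3.5655] [ -1.7942   0.031  -13.1332]
-0.015 -0.0019 0 [ 5.9039  0.6098 -2.1486] [ -1.814   -0.0333 -15.0686]
-0.017 -0.0015 0 [ 4.4951  0.336  -3.9776] [ -1.6688  -0.0024 -17.229 ]
-0.019 -0.0015 0 [ 3.5795  0.5606 -2.1746] [ -1.5866  -0.0091 -19.1671]
-0.021 -0.0015 0 [ 3.8153  0.0459 -2.7085] [ -1.5714   0.0264 -21.1698]
-0.023 -0.0015 0 [ 4.4302 -0.0902 -2.6224] [ -1.5458  -0.0144 -23.1579]
-0.025 -0.0015 0 [ 4.0509 -0.7378 -2.136 ] [ -1.5225   0.0242 -25.1417]
-0.027 -0.0015 0 [ 5.2101 -0.1814 -2.5769] [ -1.5375   0.0006 -27.1556]
-0.029 -0.0011 0 [ 2.5354  0.3963 -1.4139] [ -1.3434   0.0024 -29.2424]
-0.031 -0.0011 0 [ 1.335  -0.1392 -0.5192] [ -1.2692   0.0211 -31.1694]
-0.033 -0.0011 0 [ 1.2899  1.3884 -0.3657] [ -1.2257   0.0009 -33.1474]
-0.035 -0.0011 0 [ 1.8556  0.0372 -2.8775] [ -1.1628   0.0157 -35.1469]
-0.037 -0.0011 0 [-0.739   0.1227  3.9749] [ -1.084   -0.0066 -36.9638]
17.275 0.15081457509042867
```

```bash
python3 - <<'E'
from h import *
f0=np.array([.0,-.1,-1.2]); x=-.0011
for d in np.arange(-.0375,-.0391,-.0005):
    keyto(KW+[x,0,d],.04); f=F()-f0; print(round(d,4),f)
    if f[2]>6: break
claw.move_gripper(1.0); t=np.array(readout.get_tool_pos()); print((t+OFF-KW)*1e3,F())
env.movel(t+[0,0,.09],speed=.15); env.movep([.562,.027,.27],down(0)); i,a=snap("w_let"); np.save("let.npy",i,allow_pickle=True)
env.movep([.50,.29,.25],down(0)); j,b=snap("w_pnd"); np.save("pnd.npy",j,allow_pickle=True)
print([(np.round(d["rect"]).tolist(),round(d["p"],2)) for d in nets.boxes_of("wrist","pounder")],readout.get_clock())
out=[]
for c,k,p in ((i,a,[.562,.027,.14]),(j,b,[.5015,.291,.1])):
    u,v=w2px(c,p)[0].astype(int); v=min(max(v,75),325); print(u,v); out.append(cv2.resize(k[v-75:v+75,u-50:u+50],None,fx=4,fy=4,interpolation=cv2.INTER_CUBIC))
cv2.imwrite("pics/two.png",np.hstack(out)[:,:,::-1])
E
```

```text
-0.0375 [-1.3146 -0.0709  7.4297]
[ -1.1161   0.0101 -37.5214] [-0.3708 -0.1034 -0.9568]
[([615.0, 106.0, 640.0, 128.0], 0.72), ([296.0, 138.0, 336.0, 195.0], 0.62)] 20.5083
320 185
317 179
```

View pics/two.png

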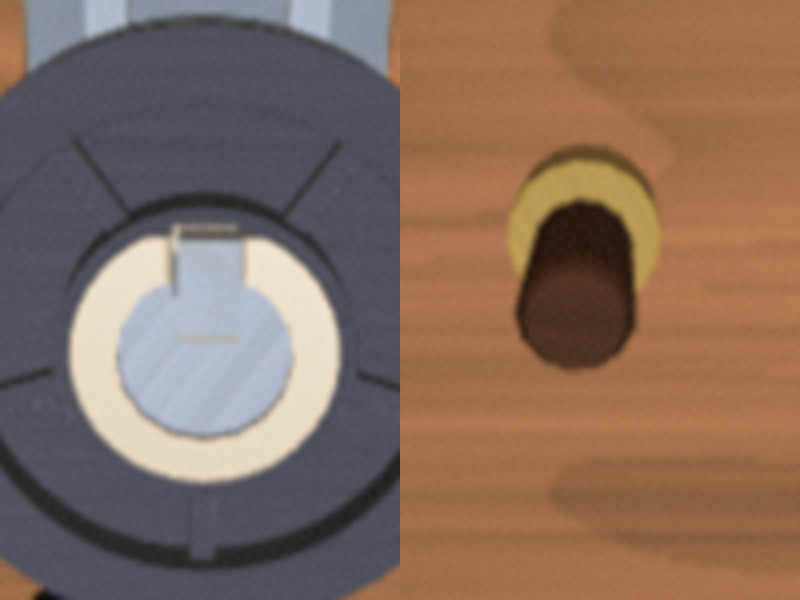

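Left: the key stands upright in the slot, its head top at columns 177–243, rows 240–338 of the crop. Right: the pounder, with its brass disc centred at about (584,232) and its handle top at about (577,315). I compute both positions and pick up the pounder.

```bash
python3 - <<'E'
from h import *
i=np.load("let.npy",allow_pickle=True).item(); j=np.load("pnd.npy",allow_pickle=True).item()
f=lambda L,u,v,x0=0:np.array([u-50,v-75])+(np.array(L)-[x0,0])/4-.375
C=px2w(i,f([(210,240),(210,338)],320,185),.149); print("key top",C,C.mean(0),np.linalg.norm(C[0]-C[1]))
h=px2w(j,f([(508,230),(660,230),(584,157)],317,179,400),.038); t=px2w(j,f([(517,313),(636,313)],317,179,400),.112); print(h,(h[0]+h[1])/2,np.linalg.norm(h[0]-h[1]),t,t.mean(0))
P=np.r_[(h[0,:2]+h[1,:2])/2*.5+t.mean(0)[:2]*.5]
P[0]=(h[2,0]-.022+t.mean(0)[0])/2; print("pounder",P)
np.save("P.npy",P)
if abs(P-[.5015,.291]).max()<.008:
    env.movep([*P,.15],down(0)); env.movel([*P,.066],speed=.12); f0=F()
    claw.move_gripper(0.0,110); print(readout.get_grip_width(),F()-f0,readout.get_clock(),readout.get_tool_pos())
E
```

```text
key top [[0.5791 0.0258 0.149 ]
 [0.5572 0.0258 0.149 ]] [0.5681 0.0258 0.149 ] 0.02188710820172394
[[0.506  0.3189 0.038 ]
 [0.5059 0.2758 0.038 ]
 [0.5266 0.2971 0.038 ]] [0.506  0.2973 0.038 ] 0.04312457698293607 [[0.5021 0.311  0.112 ]
 [0.502  0.2837 0.112 ]] [0.5021 0.2973 0.112 ]
pounder [0.5034 0.2973]
0.3025201006565626 [-1.8516 -0.9029  9.1046] 22.425 [0.5035 0.2973 0.0665]
```

```bash
python3 - <<'E'
from h import *
P=np.load("P.npy"); G=.0665; S=[.567,.0262]
env.movel([*P,.27],speed=.25); env.movep([*S,.165+G],down(0)); env.sleep(.2); f0=F(); print("w",f0,readout.get_clock())
top=.1485; env.movel([*S,top+.004+G],speed=.06)
for tap in range(4):
    z=top+.002
    for k in range(14):
        env.movel([*S,z+G],speed=.05); f=F()-f0
        if f[2]>19: break
        z-=.001
    a=readout.get_tool_pos()[2]-G; env.sleep(.4); f2=F()-f0; b=readout.get_tool_pos()[2]-G
    print(tap,"cmd",round(z,4),"f",f,"->",f2,"gap",round((a-.186)*1e3,2),round((b-.186+.0)*1e3,2),readout.get_clock(),readout.get_grip_width())
    top=b; env.movel([*S,top+.012+G],speed=.1); print("lift f",(F()-f0)[2])
    if readout.get_clock()>44: break
E
```

```text
w [ 0.0455  0.2616 -4.7963] 24.675
0 cmd 0.1365 f [-4.206  -0.0126 17.5089] -> [-3.7203 -0.4141 18.1691] gap -47.69 -47.69 28.9333 0.3076225504972289
lift f 0.4554608593282756
1 cmd 0.1363 f [-5.684   0.4848 28.616 ] -> [-6.2052 -0.339  29.6244] gap -47.97 -47.95 30.9583 0.30042579541428616
lift f 0.2842221427258904
2 cmd 0.1361 f [-7.2322  1.4131 33.2177] -> [-7.7411 -0.3596 31.7523] gap -48.03 -48.03 32.9917 0.3011221954811957
lift f -0.23527860282098612
3 cmd 0.137 f [-4.2136  0.6509 20.294 ] -> [-3.5823 -0.1445 20.2814] gap -47.94 -47.94 34.7833 0.30234479392655267
lift f 0.464699162334127
```

Gap = logged value + 54, so it went from about 16.5 to 6.0 mm and has nearly stopped. I give two firmer taps to confirm the key is tight.

```bash
python3 - <<'E'
from h import *
G=.0665; S=[.567,.0262]; f0=F(); top=.138
for tap in range(2):
    z=top+.001
    env.movel([*S,z+G],speed=.08)
    for k in range(12):
        z-=.0008; env.movel([*S,z+G],speed=.05); f=F()-f0; print(round(f[2]),round((readout.get_tool_pos()[2]-G-.132)*1e3,2),end=" | ")
        if f[2]>45: break
    env.sleep(.5); f2=F()-f0; b=readout.get_tool_pos()[2]-G
    print(tap,"f",f,"->",f2,"gap",round((b-.132)*1e3,2),readout.get_clock())
    env.movel([*S,top+.012+G],speed=.1)
E
```

```text
2 5.79 | 13 5.68 | 25 5.64 | 35 5.53 | 48 5.45 | 0 f [-11.9823   0.7257  47.6036] -> [-11.4451   0.4031  46.8508] gap 5.46 37.1083
1 5.67 | 8 5.53 | 19 5.42 | 30 5.36 | 42 5.28 | 54 5.17 | 1 f [-13.2417   1.5257  54.4266] -> [-12.8497   0.8772  53.3453] gap 5.17 39.6917
```

Under 47–54 N the gap holds at about 5.3 mm, with only elastic deflection, so the key is hard up. I now stand the pounder back in its place.

```bash
python3 - <<'E'
from h import *
P=np.load("P.npy"); G=.0665
t=readout.get_tool_pos(); env.movel([t[0],t[1],.27],speed=.2); env.movep([*P,.2],down(0)); env.movel([*P,G+.006],speed=.12); env.sleep(.2); f0=F()
z=G+.004
while z>G-.003:
    env.movel([*P,z],speed=.05); f=F()-f0
    if f[2]>4: break
    z-=.001
print(z-G,f,readout.get_clock())
claw.move_gripper(1.0); env.movel([*P,.2],speed=.15); env.movep([.50,.29,.25],down(0)); j,b=snap("w_p2")
env.movep([.562,.027,.27],down(0)); i,a=snap("w_k2"); np.save("k2.npy",i,allow_pickle=True)
print(readout.get_clock())
out=[]
for c,k,p in ((i,a,[.562,.027,.14]),(j,b,[.5015,.291,.1])):
    u,v=w2px(c,p)[0].astype(int); print(u,v); out.append(cv2.resize(k[v-75:v+75,u-50:u+50],None,fx=4,fy=4,interpolation=cv2.INTER_CUBIC))
cv2.imwrite("pics/two2.png",np.hstack(out)[:,:,::-1])
E
```

```text
-0.0010000000000000009 [-3.8408 -3.2071 21.3221] 44.4417
47.5667
322 185
319 178
```

View pics/two2.png

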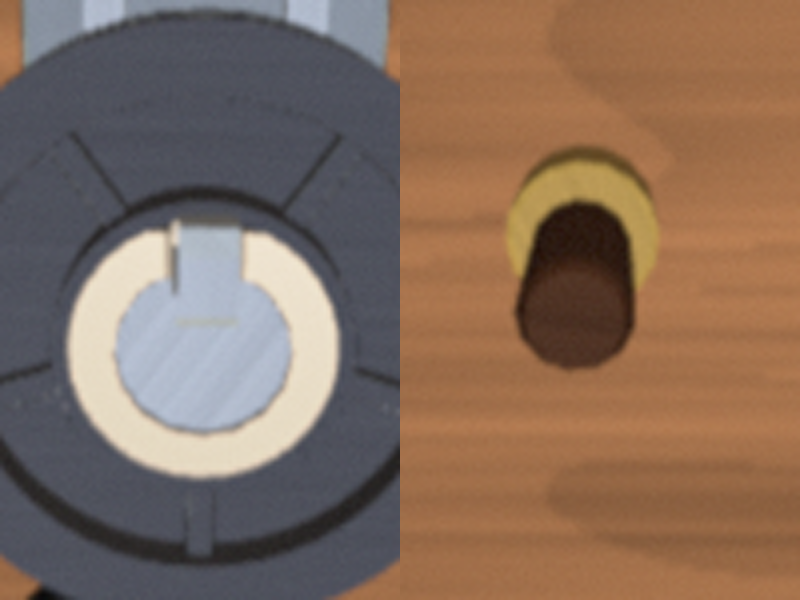

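The left half shows the key driven deep, its head covering rows 225–323 just above the hub. The right half shows the pounder standing upright at its old spot, brass centre about (583,232). I hand in.

```bash
python3 -c "
from h import *
print(ticket.close_job())"
```

```text
the job is handed in; nothing more can be done
None
```

The key is driven tight (gap about 5.3 mm, no further movement at about 50 N) in six separate taps, most of the travel in the first; the pounder stands upright back at its spot, and the job is handed in at about 48 s.

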